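# Gauge the gap of a watch-case press with a taper blade

## Task

Pick up the taper gauge by its grip block and slide its blade, thin end first and square to the front, in between the two plates of the small press, flat along the lower plate, until it drags snugly against both plates; the sprung upper plate may rise a millimetre or so, but do not jack it up further. Finish while still holding the gauge at that depth: do not let go. Leave the canister, tin lid, loupe and screwdriver where they are.

Things in the scene. Friction and masses are not known exactly. Their poses are not given: they have to be found in the camera images.
- gauge_grip (a point): centre of the grip block, half-way up, of the loose steel taper gauge (about 130 g) that lies on the bench. Block: dark, upright, 40 mm long (own x), 16 wide (y), 46 tall (z); its underside is 23 mm below this point. A 16 mm wide blade juts out along own +x, its thin end 130 mm ahead of this point; its flat underside is level with the block's underside. z is up
- gauge_tip (a point): thin end of the gauge's blade: mid-width, 1 mm above the flat underside, 130 mm ahead (own +x) of the grip block's centre. The blade is a wedge with a sloping top: 2 mm thick here, thickening evenly by 0.09 mm per mm towards the block, to 11.9 mm at 110 mm from here
- lower_plate: fixed steel plate of the press, 50 (x) by 60 (y) by 15 mm; origin at the centre of its underside; top face 15 mm above that, 35 mm above the bench. Own -x is the open front: the blade goes in moving along own +x, over the front edge at x = -25 mm. Grey base slab below, 20 mm tall, 100 mm wide, from x = -45 to 105 mm. Round column behind, its front at x = +65 mm
- upper_plate (a point): sprung steel plate straight above the lower one, same 50 by 60 mm outline, 12 mm thick; this point is the centre of its underside, so its height minus that of the lower plate's top face is the gap, 5 to 7.5 mm at the start. It hangs on a spindle under a grey head that overhangs only plates and column; all below 0.23 m above the bench
- ram (a joint): lift of the upper plate in m: 0 = on its lower stop, up to 0.012. Spring and weight press it down with about 3 N at 0, plus 3 N per mm of lift; pushing the blade on takes roughly 5 N as the plate begins to lift and that much more per mm of lift
- canister_mid (a point): bystander: centre of a small capped aluminium can with a paper band, 34 mm across, 48 mm tall, standing on the bench in the same area as the gauge
- tin_lid_mid (a point): bystander: centre of a flat steel tin lid, 40 mm across, 9 mm tall, on the bench
- loupe_mid (a point): bystander: centre of a black eye loupe, 34 mm across, 28 mm tall, on the bench
- screwdriver_grip (a point): bystander: handle of a screwdriver 130 mm long lying beyond the work

How it is judged:
On the way, in this order (a step that is already met when the one before it is completed fails the run):
1. the gauge is held by the fingers, clear of the bench (contact force between the fingers and gauge above 2 N and height (world z) of gauge_grip above 0.045 m), for 0.2 s.
2. the blade's thin end is between the plates, the upper plate not yet lifted (x of gauge_tip in the frame of lower_plate between -0.02 and 0.05 m and y of gauge_tip in the frame of lower_plate between -0.022 and 0.022 m and z of gauge_tip in the frame of lower_plate above 0.0145 m and z of gauge_tip in the frame of upper_plate below 0 m and value of joint ram below 0.0003 m), for 0.05 s.
At the end, for the whole second after the job is handed in: Fingers still hold the gauge (>2 N); blade between the plates 25 mm or more, within 22 mm of the centre line, 0.2 rad of straight in, 0.1 rad of level; pressing the upper plate (>1.5 N) and lower plate (>0.3 N); upper plate lifted at most 2.5 mm; at rest; bystanders in place (contact force between the fingers and gauge above 2 N and contact force between gauge and ram above 1.5 N and contact force between gauge and lower_plate above 0.3 N and value of joint ram below 0.0025 m and x of gauge_tip in the frame of lower_plate above 0 m and y of gauge_tip in the frame of lower_plate between -0.022 and 0.022 m and z of gauge_tip in the frame of upper_plate below 0 m and angle between the x axis of gauge_tip and the x axis of lower_plate, either way round below 0.2 rad and angle between gauge_tip's own z axis and vertical below 0.1 rad and linear speed of gauge below 0.01 m/s and distance of each of canister_mid, tin_lid_mid, loupe_mid, screwdriver_grip from where it was at the start of the episode below 0.03 m); the arm keeps its last pose, push and grip.
It fails at once if the upper plate is jacked up by more than 4 mm (value of joint ram above 0.004 m).
It fails at once if a bystander is moved by more than 30 mm (distance of any of canister_mid, tin_lid_mid, loupe_mid, screwdriver_grip from where it was at the start of the episode above 0.03 m).
It also fails if it takes over 48 s, if anything falls off the work surface, if the arm or the gripper's body presses on something with over 40 N, if the wrist force passes 120 N, or if a joint passes its speed limit or range.

## Robot

A 6-joint arm with a two-finger parallel gripper is mounted at the origin on the work surface. World frame = base frame: x ahead of the robot, y to its left, z up, the work surface at z = 0. Lengths are in m, angles in rad, forces in N, time in s.
With the tool pointing down it reaches from about 0.325 to 0.775 m from the base axis. Payload 5.5 kg.
Tool frame: the origin (TCP) lies between the finger pads; the fingertips stand 11 mm ahead of it and the grasp point (between the pads) lies 8 mm behind it (arm.tip_extent is the z of the fingertips in the tool frame, in m); z points along the fingers, y is the line along which they close (so a half turn about z gives the same grasp; the last joint's range is limited). The gripper opens to 88 mm and grips with 3 to 60 N. Pads are 20 mm wide; open, the fingers measure 115 mm over their backs; the gripper's body (75 mm by 178 mm) begins 61 mm behind the grasp point.
Start: joints at [-1.402, 0.091, 1.231, -0, 1.82, -0.057], TCP at [0.134, -0.585, 0.234] pointing down, gripper open.
Joint ranges: [-2.87, 2.87], [-0.86, 2.18], [0.17, 2.46], [-1.51, 4.65], [0.06, 2.69], [-2.65, 2.65]. Speed limits (rad/s): [2.57, 2.57, 3.01, 3.14, 3.14, 3.14].

## Interface

Orientations are given as a rotation vector (axis times angle).
In Python, from rig import get_obs, eyes, workorder, arm gives the robot as it stands. The module is installed in compiled form; this text tells all that it offers.
- The arm moves only by the tool step_arm, never from a script. Its argument "plan" is a list of rows, each a list of 5 numbers: the shift along the tool's x, y, z in mm, then the turn about the tool's z in degrees, then the finger opening in mm, from 0 to 87.8. In form: [[tx, ty, tz, yaw, claw], ...]. A call has 1 to 5 rows; each row shifts and turns the commanded pose from where the row before left it, along the tool's axes as they then stand; what a row does not reach is not made up. A row lasts 1/12 s, in which the tool goes at most 41.7 mm and 7.16 degrees, less where a joint would pass 70% of its speed; a pose out of reach is approached as far as the arm can. A call is refused whole if a number of a shift passes 41.7 or a number of a turn 7.16, either way. A call with a gripper value outside its range is refused whole. The fingers move at their own pace and stop on an object; "squeeze" is the grip in N (left out, the last holds). Time passes only in rows, so rows that do not move let the fingers close. It gives the time, the measured TCP pose, the force, the opening and the grip force at its end, in the units of the state.
- get_obs(): the state, without advancing time (a new reading comes with each control period).
- eyes.capture(name): name is "side" or "top"; returns the picture (384x512x3 uint8, red, green, blue); there is no depth.
- eyes.camera_info(name): a dict with "vfov" (degrees; the focal length in pixels is half the picture's height over the tangent of half this angle, whatever the lens; pixels are square), "cx", "cy" (the principal point, pixels), "dist" ([k1, k2, p1, p2, k3] as OpenCV has them; the pictures are not rectified), "extrinsics" (4x4, takes a point from camera to world coordinates). Camera axes: x right, y up, looking along -z (the intrinsics and any distortion apply to the point x, -y, -z); pixel columns grow to the right and rows downward; lengths in m; the calibration is good to about 2 mm. A picture is of the moment at which its call begins. camera_info takes no time and is no camera call.
- workorder.close_job(): hands the job in; it is judged then, once.
The state is a dict: "time_s": time; "joints": joint angles; "joint_vel": joint speeds; "effort": joint torques, N m; "ee_pos": TCP position; "ee_rot": TCP orientation; "ft_force": force on the tool from outside, world axes, zero at the start; "wrist_torque": the same for the moment, N m; "width": finger opening in m; "gripper_force": force on a finger pad.
Only numpy, scipy, OpenCV 4.12 (cv2) and the standard library are available. Lean on these libraries where they do the work, as an engineer would, in place of code of your own. Each camera call takes 0.05 s, during which the arm holds its last target. There are 200 camera calls.

## Working session

There is one attempt and no reset: what is moved stays moved. The work goes in short steps, Python scripts to look and compute and a tool call to move; the robot and the scene stay as the last step left them, time stands still between calls to the robot, and variables do not carry over. Pictures are saved under pics/ and viewed, at most 10 in all, crops included, and the job is handed in when it is done.

Besides the shell and the picture viewer there is one more tool, called after "Call:" as name([rows], argument=value, ...), one row to a line, values as JSON. step_arm: Moves the arm, as the interface text tells. Its arguments: {"type":"object","properties":{"plan":{"type":"array","items":{"type":"array","items":{"type":"number"}}},"squeeze":{"type":"number"}},"required":["plan"]}

```bash
mkdir -p pics
python3 - <<'E'
from rig import get_obs, eyes
import cv2, numpy as np
o=get_obs(); print(o['time_s'],o['ee_pos'],o['ee_rot'],o['width'],o['ft_force'])
for n in('side','top'):
    im=eyes.capture(n); cv2.imwrite(f'pics/{n}0.png',im[...,::-1])
    i=eyes.camera_info(n); print(n,i['vfov'],i['cx'],i['cy'],i['dist'],np.round(i['extrinsics'],4).tolist())
a=[cv2.resize(cv2.imread(f'pics/{n}0.png'),(800,600),interpolation=cv2.INTER_CUBIC) for n in('side','top')]
cv2.imwrite('pics/sideL.png',a[0]);cv2.imwrite('pics/topL.png',a[1])
E
```

```text
0.0 [ 0.13429909 -0.58449923  0.23254719] [-3.11971767e+00 -3.53790776e-01  1.72888235e-04] 0.08766737638640983 [-0.64216587 -0.56397681 -0.81998316]
side 49.984910679114186 252.99269416054875 187.3940804708672 [-0.04713554  0.          0.          0.          0.        ] [[0.9869, 0.124, -0.1028, 0.5159], [-0.161, 0.781, -0.6034, -0.4922], [0.0055, 0.612, 0.7908, 0.7521], [0.0, 0.0, 0.0, 1.0]]
top 57.303518877763565 254.46543016480297 191.34954390137838 [-6.11644655e-05  0.00000000e+00  0.00000000e+00  0.00000000e+00
  0.00000000e+00] [[-0.1063, 0.9651, -0.2393, 0.4181], [-0.9943, -0.1044, 0.0206, 0.0554], [-0.0051, 0.2401, 0.9707, 0.7597], [0.0, 0.0, 0.0, 1.0]]
```

View pics/sideL.png

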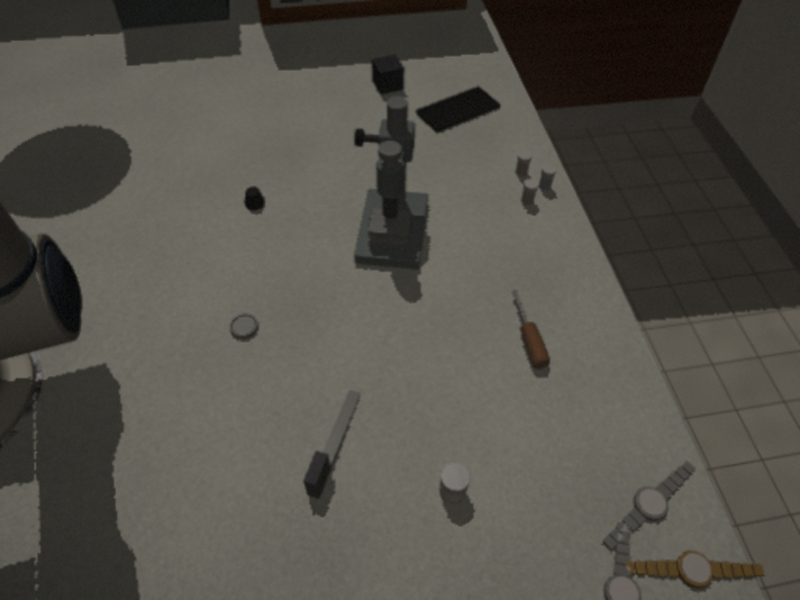

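View pics/topL.png

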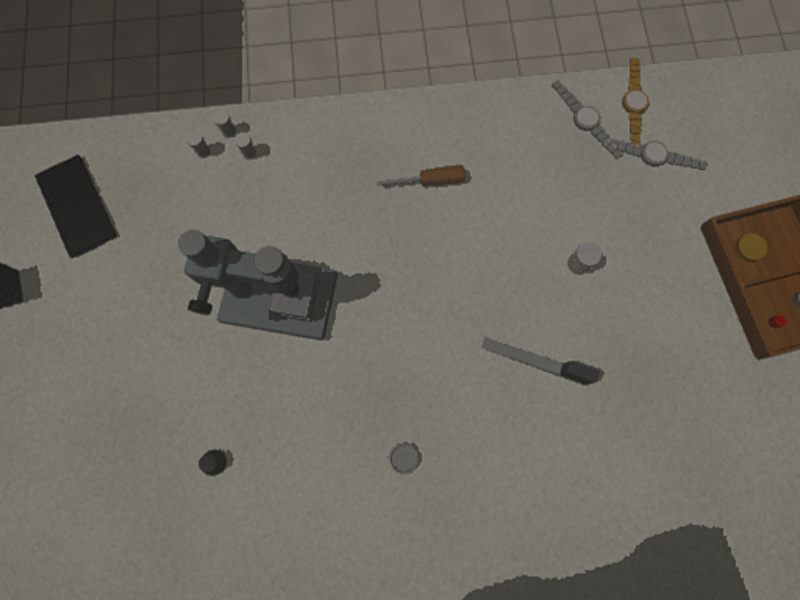

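The side view shows the gauge, with its block at (317,475) and thin end at (355,393), and the press at about (392,235). The top view has the block at (582,372), the tip at (484,343), and the press front at about (330,300). Next I'll zoom in on both.

```bash
cat > h.py <<'E'
import numpy as np, cv2
from rig import eyes
def cam(n):
    i=eyes.camera_info(n); f=192/np.tan(np.radians(i['vfov'])/2)
    return np.array([[f,0,i['cx']],[0,f,i['cy']],[0,0,1]]),np.array(i['dist'],float),np.array(i['extrinsics'])
def ray(n,uv):
    K,d,E=cam(n); p=cv2.undistortPoints(np.array([[uv]],float),K,d)[0,0]
    return E[:3,3],E[:3,:3]@np.array([p[0],-p[1],-1])
def onz(n,uv,z):
    o,r=ray(n,uv); return o+r*(z-o[2])/r[2]
def proj(n,P):
    K,d,E=cam(n); W=np.linalg.inv(E); F=np.diag([1,-1,-1])
    R=F@W[:3,:3]; t=F@W[:3,3]
    return cv2.projectPoints(np.array(P,float).reshape(-1,3),cv2.Rodrigues(R)[0],t,K,d)[0][:,0]
def tri(a,b):
    o1,r1=ray('side',a);o2,r2=ray('top',b)
    s=np.linalg.lstsq(np.c_[r1,-r2],o2-o1,rcond=None)[0]
    p,q=o1+s[0]*r1,o2+s[1]*r2
    return (p+q)/2,np.linalg.norm(p-q)
def crop(im,x,y,w,h,k):
    return cv2.resize(im[y:y+h,x:x+w],None,fx=k,fy=k,interpolation=cv2.INTER_CUBIC)
E
python3 - <<'E'
from h import *
s=cv2.imread('pics/side0.png');t=cv2.imread('pics/top0.png')
g=lambda a:np.clip(255*(a/255.)**.6,0,255).astype('uint8')
# 4x, 100x75 crops; 2x2
A=[crop(s,185,245,100,75,4),crop(t,300,200,100,75,4),crop(s,210,110,100,75,4),crop(t,130,145,100,75,4)]
cv2.imwrite('pics/z1.png',g(np.vstack([np.hstack(A[:2]),np.hstack(A[2:])])))
E
```

```text
(no output)
```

View pics/z1.png

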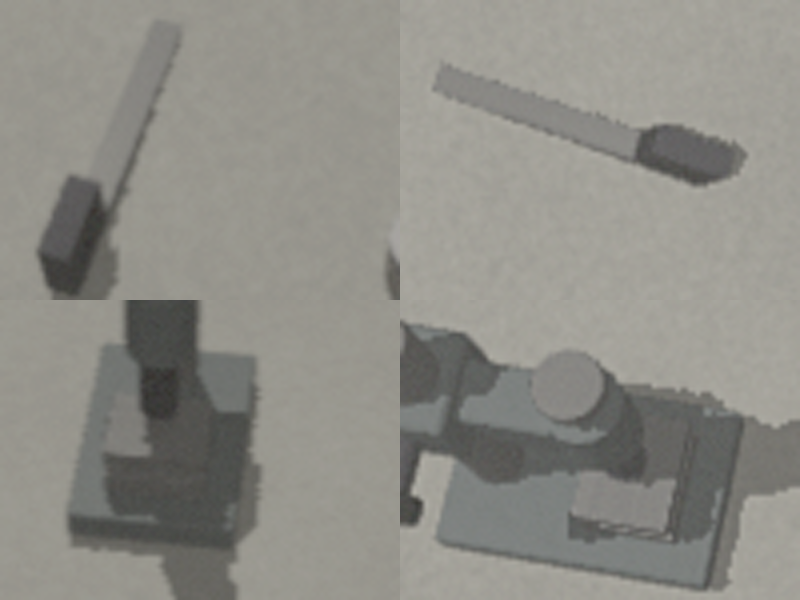

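```bash
cat > fit.py <<'E'
from h import *
from scipy.optimize import least_squares
def fit(obs,x0):
    # obs: (cam,(u,v),(X,Y,Z local, Z world))
    def pts(p,L):
        c,s=np.cos(p[2]),np.sin(p[2]); L=np.array(L,float)
        return np.c_[p[0]+c*L[:,0]-s*L[:,1],p[1]+s*L[:,0]+c*L[:,1],L[:,2]]
    def r(p,idx=None):
        o=[]
        for n in('side','top'):
            q=[x for x in obs if x[0]==n]
            if q:o.append(proj(n,pts(p,[x[2] for x in q]))-np.array([x[1] for x in q]))
        return np.vstack(o).ravel()
    s=least_squares(r,x0,loss='soft_l1'); return s.x,r(s.x).reshape(-1,2)
E
python3 - <<'E'
from fit import *
def c(n,which,u,v):
    ox,oy,du,dv={'gs':(185,245,0,0),'gt':(300,200,400,0),'ps':(210,110,0,300),'pt':(130,145,400,300)}[which]
    return (n,(ox+(u-du+.5)/4-.5,oy+(v-dv+.5)/4-.5))
G=[('gs',70,176,20,8,46),('gs',101,184,20,-8,46),('gs',72,260,-20,-8,46),('gs',40,250,-20,8,46),('gs',73,292,-20,-8,0),('gs',153,20,130,8,2),('gs',182,27,130,-8,2),
('gt',441,62,130,-8,2),('gt',433,89,130,8,2),('gt',640,160,20,8,0),('gt',648,128,20,-8,12)]
P=[('ps',70,517,-45,50,20),('ps',235,530,-45,-50,20),('ps',257,357,105,-50,20),('ps',103,345,105,50,20),
('pt',742,418,-45,-50,20),('pt',705,585,-45,50,20),('pt',440,540,105,50,20)]
for O,x0 in((G,[.35,-.25,1.4]),(P,[.45,.1,1.5])):
    full=[(*c('side' if w[1]=='s' else 'top',w,u,v),(X/1e3,Y/1e3,Z/1e3)) for w,u,v,X,Y,Z in O]
    for sel in (full,[f for f in full if f[0]=='side'],[f for f in full if f[0]=='top']):
        p,r=fit(sel,x0); print(np.round(p,4),np.abs(r).max().round(2), np.round(r,1).tolist() if sel is full else '')
    print()
for a,b,z in((455,478,.048),):print('can',onz('side',(a/1.5625,b/1.5625),z),onz('top',(588/1.5625,255/1.5625),z))
E
```

```text
[ 0.4759 -0.1897  1.1207] 3.0 [[-0.6, -0.6], [-0.1, -0.2], [-0.6, 1.1], [-1.1, 1.1], [1.4, 2.3], [-0.4, -0.5], [-0.3, -0.3], [0.3, -0.5], [0.1, -0.4], [-3.0, -0.9], [-1.4, -0.6]]
[ 0.4764 -0.189   1.1154] 1.9 
[ 0.4746 -0.1913  1.1232] 2.13 

[0.6192 0.1758 1.2917] 2.88 [[-1.6, -0.3], [-0.5, 0.4], [-0.4, -0.6], [-0.6, -0.9], [1.0, -2.9], [0.9, -0.4], [-1.0, -0.9]]
[0.6211 0.1746 1.2989] 0.63 
[0.6165 0.177  1.2855] 1.56 

can [ 0.63161635 -0.22821109  0.048     ] [ 0.62699493 -0.2236899   0.048     ]
```

```bash
cat > go.py <<'E'
import numpy as np
from scipy.spatial.transform import Rotation as R
from rig import get_obs
def plan(target,ang,n,claw):
    """rows (tool axes) to bring TCP to target with tool x at world angle ang, tool down"""
    o=get_obs(); p=np.array(o['ee_pos']); Rm=R.from_rotvec(o['ee_rot']).as_matrix()
    a=np.arctan2(Rm[1,0],Rm[0,0]); d=(np.array(target)-p)*1e3/n; dy=-(ang-a)/n
    print('t',round(o['time_s'],2),'pos',p.round(4),'ang',round(a,4),'tilt',np.round(Rm[:2,2],4),'n',n)
    for k in range(n):
        b=a-dy*k; x=np.array([np.cos(b),np.sin(b)]); y=np.array([x[1],-x[0]])
        print([round(float(v),1) for v in (d[:2]@x,d[:2]@y,-d[2])]+[round(np.degrees(dy),2),claw])
E
python3 -c "
from go import *
plan([.476,-.190,.11],1.12,15,87)"
```

```text
t 0.1 pos [ 0.1343 -0.5845  0.2326] ang 0.2258 tilt [-0.0003  0.0017] n 15
[28.1, -20.5, 8.2, np.float64(-3.42), 87]
[29.3, -18.8, 8.2, np.float64(-3.42), 87]
[30.3, -17.0, 8.2, np.float64(-3.42), 87]
[31.3, -15.2, 8.2, np.float64(-3.42), 87]
[32.1, -13.3, 8.2, np.float64(-3.42), 87]
[32.9, -11.4, 8.2, np.float64(-3.42), 87]
[33.5, -9.4, 8.2, np.float64(-3.42), 87]
[34.0, -7.4, 8.2, np.float64(-3.42), 87]
[34.4, -5.3, 8.2, np.float64(-3.42), 87]
[34.6, -3.3, 8.2, np.float64(-3.42), 87]
[34.8, -1.2, 8.2, np.float64(-3.42), 87]
[34.8, 0.9, 8.2, np.float64(-3.42), 87]
[34.7, 2.9, 8.2, np.float64(-3.42), 87]
[34.4, 5.0, 8.2, np.float64(-3.42), 87]
[34.1, 7.0, 8.2, np.float64(-3.42), 87]
```

Call:
step_arm([
  [28,-20.5,8,-3.4,87],
  [29,-19,8,-3.4,87],
  [30,-17,8,-3.4,87],
  [31,-15,8,-3.4,87],
  [32,-13,8,-3.4,87],
])

```text
time_s: 0.52
ee_pos: [0.248, -0.4526, 0.1926]
ee_rot: [-3.033, -0.815, 0.0]
ft_force: [0.4, 0.1, -0.2]
width: 0.0869
gripper_force: 0.0
```

Call:
step_arm([
  [33,-11.5,8,-3.4,87],
  [33.5,-9.5,8,-3.4,87],
  [34,-7.5,8,-3.4,87],
  [34.5,-5.5,8,-3.4,87],
  [34.5,-3.5,8,-3.4,87],
])

```text
time_s: 0.93
ee_pos: [0.3619, -0.3206, 0.1529]
ee_rot: [-2.88, -1.255, 0.0]
ft_force: [0.3, -0.6, -0.1]
width: 0.0868
gripper_force: 0.0
```

Call:
step_arm([
  [35,-1,8,-3.4,87],
  [35,1,8,-3.4,87],
  [34.5,3,8,-3.4,87],
  [34.5,5,8,-3.4,87],
  [34,7,8,-3.4,87],
])

```text
time_s: 1.35
ee_pos: [0.4768, -0.1895, 0.1129]
ee_rot: [-2.662, -1.667, 0.0]
ft_force: [1.1, -0.6, 0.0]
width: 0.0871
gripper_force: 0.0
```

Call:
step_arm([
  [0,0,0,0,87],
  [0,0,0,0,87],
])

```text
time_s: 1.52
ee_pos: [0.4762, -0.1897, 0.1124]
ee_rot: [-2.661, -1.666, 0.002]
ft_force: [-0.3, -0.5, 0.5]
width: 0.0871
gripper_force: 0.0
```

Run:
```python
from go import *; from h import *
plan([.476,-.190,.016],1.12,5,87)
s=eyes.capture('side')[...,::-1];t=eyes.capture('top')[...,::-1]
cv2.imwrite('pics/s1.png',s);cv2.imwrite('pics/t1.png',t)
g=lambda a:np.clip(255*(a/255.)**.6,0,255).astype('uint8')
cv2.imwrite('pics/z2.png',g(np.hstack([crop(s,150,210,160,140,2.5),crop(t,270,170,160,140,2.5)])))
```

```text
t 1.52 pos [ 0.4762 -0.1897  0.1124] ang 1.1189 tilt [-0.0023  0.0009] n 5
[-0.1, -0.0, 19.3, np.float64(-0.01), 87]
[-0.1, -0.0, 19.3, np.float64(-0.01), 87]
[-0.1, -0.0, 19.3, np.float64(-0.01), 87]
[-0.1, -0.0, 19.3, np.float64(-0.01), 87]
[-0.1, -0.0, 19.3, np.float64(-0.01), 87]
```

View pics/z2.png

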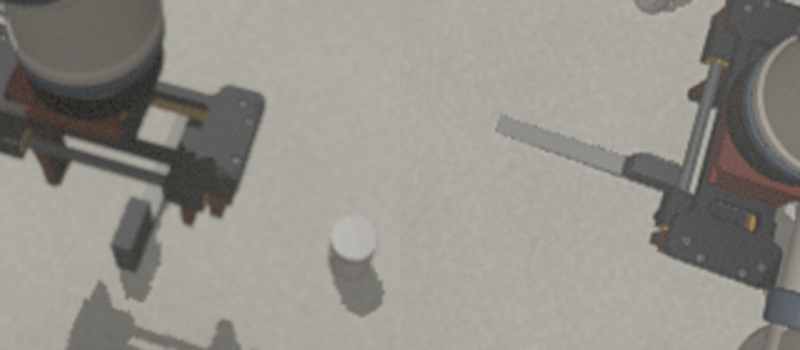

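The gripper sits over the block. In the side crop its fingers are at about (50,165) and (205,205), with the block at (132,232), and it is parallel to the gauge. Descending and gripping.

Call:
step_arm([
  [0,0,22,0,87],
  [0,0,22,0,87],
  [0,0,22,0,87],
  [0,0,20,0,87],
  [0,0,10,0,87],
])

```text
time_s: 2.03
ee_pos: [0.4742, -0.1921, 0.0153]
ee_rot: [-2.666, -1.658, 0.003]
ft_force: [-0.8, 1.6, 0.5]
width: 0.0874
gripper_force: 0.0
```

Call:
step_arm([
  [0,0,0,0,50],
  [0,0,0,0,30],
  [0,0,0,0,10],
  [0,0,0,0,5],
  [0,0,0,0,5],
], squeeze=20)

```text
time_s: 2.45
ee_pos: [0.4769, -0.1917, 0.0192]
ee_rot: [2.663, 1.662, 0.002]
ft_force: [0.3, -0.0, -0.3]
width: 0.0572
gripper_force: 0.0
```

Call:
step_arm([
  [0,0,0,0,5],
  [0,0,0,0,5],
  [0,0,0,0,5],
  [0,0,0,0,5],
  [0,0,0,0,5],
], squeeze=50)

```text
time_s: 2.87
ee_pos: [0.4761, -0.1912, 0.0176]
ee_rot: [-2.665, -1.663, 0.0]
ft_force: [-0.5, 0.7, -0.9]
width: 0.0239
gripper_force: 0.0
```

Call:
step_arm([
  [0,0,0,0,5],
  [0,0,0,0,5],
  [0,0,0,0,5],
  [0,0,0,0,5],
  [0,0,0,0,5],
], squeeze=50)

```text
time_s: 3.28
ee_pos: [0.476, -0.1912, 0.0176]
ee_rot: [-2.665, -1.663, 0.0]
ft_force: [-1.3, -0.1, 1.2]
width: 0.0155
gripper_force: 49.9
```

Call:
step_arm([
  [0,0,-10,0,5],
  [0,0,-20,0,5],
  [0,0,-20,0,5],
  [0,0,-20,0,5],
  [0,0,-10,0,5],
])

```text
time_s: 3.7
ee_pos: [0.4772, -0.1917, 0.101]
ee_rot: [2.662, 1.661, 0.004]
ft_force: [0.4, 0.8, -1.5]
width: 0.0158
gripper_force: 49.9
```

Call:
step_arm([
  [0,0,0,0,5],
  [0,0,0,0,5],
])

```text
time_s: 3.87
ee_pos: [0.4763, -0.1913, 0.0978]
ee_rot: [2.664, 1.663, 0.001]
ft_force: [-0.2, -0.2, -2.0]
width: 0.016
gripper_force: 49.9
```

Run:
```python
from go import *
plan([.5667,-.0067,.075],1.292,10,5)
```

```text
t 3.87 pos [ 0.4763 -0.1913  0.0978] ang 1.1159 tilt [ 0.0009 -0.0004] n 10
[20.6, 0.0, 2.3, np.float64(-1.01), 5]
[20.6, 0.4, 2.3, np.float64(-1.01), 5]
[20.5, 0.7, 2.3, np.float64(-1.01), 5]
[20.5, 1.1, 2.3, np.float64(-1.01), 5]
[20.5, 1.5, 2.3, np.float64(-1.01), 5]
[20.5, 1.8, 2.3, np.float64(-1.01), 5]
[20.4, 2.2, 2.3, np.float64(-1.01), 5]
[20.4, 2.5, 2.3, np.float64(-1.01), 5]
[20.4, 2.9, 2.3, np.float64(-1.01), 5]
[20.3, 3.2, 2.3, np.float64(-1.01), 5]
```

Call:
step_arm([
  [20.5,0,2,-1,5],
  [20.5,0.5,2,-1,5],
  [20.5,0.5,2,-1,5],
  [20.5,1,2,-1,5],
  [20.5,1.5,2,-1,5],
])

```text
time_s: 4.28
ee_pos: [0.5204, -0.0979, 0.0853]
ee_rot: [-2.587, -1.777, 0.003]
ft_force: [0.4, -0.2, -2.2]
width: 0.0159
gripper_force: 49.9
```

Call:
step_arm([
  [20.5,2,2,-1,5],
  [20.5,2,2,-1,5],
  [20.5,2.5,2,-1,5],
  [20.5,3,2,-1,5],
  [20.5,3,2,-1,5],
])

```text
time_s: 4.7
ee_pos: [0.5657, -0.0051, 0.0752]
ee_rot: [-2.507, -1.889, 0.004]
ft_force: [0.5, 0.4, -1.3]
width: 0.016
gripper_force: 49.9
```

Call:
step_arm([
  [0,0,10,0,5],
  [0,0,10,0,5],
  [0,0,0,0,5],
  [0,0,0,0,5],
])

```text
time_s: 5.03
ee_pos: [0.5649, -0.007, 0.0554]
ee_rot: [-2.509, -1.887, 0.005]
ft_force: [-0.6, 0.9, -0.8]
width: 0.0161
gripper_force: 49.9
```

Run:
```python
from go import *; from h import *
plan([.5667,-.0067,.054],1.292,1,5)
s=eyes.capture('side')[...,::-1];t=eyes.capture('top')[...,::-1]
cv2.imwrite('pics/s2.png',s);cv2.imwrite('pics/t2.png',t)
g=lambda a:np.clip(255*(a/255.)**.6,0,255).astype('uint8')
cv2.imwrite('pics/z3.png',g(np.hstack([crop(s,205,110,100,140,4),crop(t,150,135,100,140,4)])))
```

```text
t 5.03 pos [ 0.5649 -0.007   0.0554] ang 1.2894 tilt [-0.004  -0.0001] n 1
[0.8, 1.7, 1.4, np.float64(-0.15), 5]
```

View pics/z3.png

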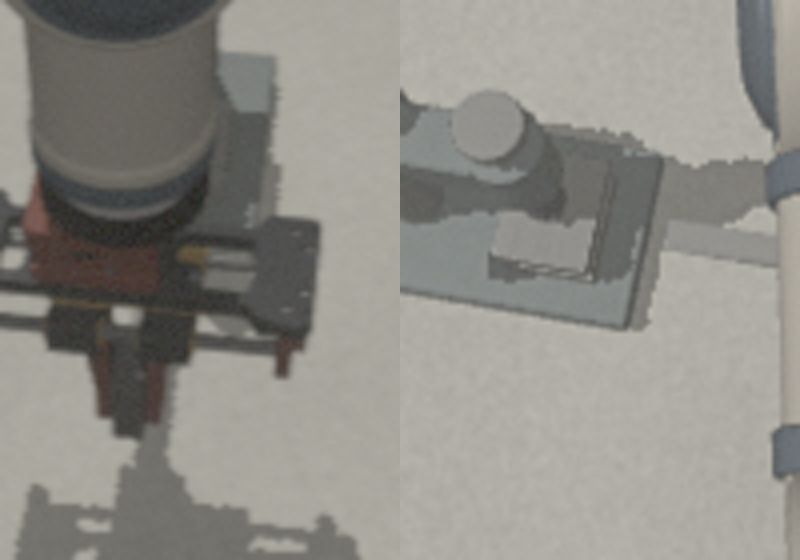

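The top view shows the tip at about (665,235), just short of the slab edge. The plates' front edge runs from (610,158) to (595,280), so the blade is nearly aligned. I'll compute the tip in the press frame.

Run:
```python
from h import *
q=lambda u,v:(150+(u-400+.5)/4-.5,135+(v+.5)/4-.5)
P=lambda u,v,z:onz('top',q(u,v),z)
tip=(P(668,222,.0385)+P(662,248,.0385))/2
back=(P(775,236,.041)+P(775,266,.041))/2
d=tip-back; print('tip',tip,'ang',np.arctan2(d[1],d[0]))
f1,f2=P(660,158,.02),P(628,328,.02); e=f2-f1;print('slab front ang',np.arctan2(e[1],e[0])-np.pi/2+2*np.pi, np.linalg.norm(e))
u1,u2=P(612,160,.053),P(596,280,.053);print('upl front',u1,u2,np.linalg.norm(u1-u2))
for pr in((.6165,.177,1.2855),(.6192,.1758,1.2917),(.6211,.1746,1.2989)):
    c,s=np.cos(pr[2]),np.sin(pr[2]);
    for w in (tip[:2],np.array([.565,-.006])+.1315*np.array([np.cos(1.29),np.sin(1.29)]),(u1+u2)[:2]/2): v=np.array(w)-pr[:2];print(round(c*v[0]+s*v[1],4),round(-s*v[0]+c*v[1],4),end=' | ')
    print()
```

```text
tip [0.60030488 0.12155237 0.0385    ] ang 1.305986014778954
slab front ang 7.595296401593021 0.0955678018193088
upl front [0.63996591 0.14464138 0.053     ] [0.57673248 0.1573779  0.053     ] 0.06450337820175729
-0.0578 -0.0001 | -0.0586 -0.0015 | -0.0272 0.0005 | 
-0.0574 0.0032 | -0.0582 0.0018 | -0.0268 0.0036 | 
-0.0567 0.0058 | -0.0575 0.0044 | -0.0261 0.0059 |
```

Call:
step_arm([
  [0,0,0,0,5],
])

```text
time_s: 5.22
ee_pos: [0.5665, -0.0069, 0.0581]
ee_rot: [2.511, 1.888, 0.001]
ft_force: [-0.4, -0.6, -1.7]
width: 0.0157
gripper_force: 49.9
```

Call:
step_arm([
  [0,0,0,0,5],
  [0,0,0,0,5],
])

```text
time_s: 5.38
ee_pos: [0.5666, -0.0066, 0.0582]
ee_rot: [2.51, 1.888, 0.001]
ft_force: [0.0, -1.1, -2.0]
width: 0.0157
gripper_force: 49.9
```

Call:
step_arm([
  [0,0,0,0,5],
  [0,0,0,0,5],
])

```text
time_s: 5.55
ee_pos: [0.5665, -0.0063, 0.0579]
ee_rot: [2.51, 1.889, 0.0]
ft_force: [0.2, 0.5, -1.6]
width: 0.0156
gripper_force: 49.9
```

Call:
step_arm([
  [0,0,2,0,5],
  [0,0,1.7,0,5],
  [0,0,0,0,5],
  [0,0,0,0,5],
  [0,0,0,0,5],
])

```text
time_s: 5.97
ee_pos: [0.5663, -0.0062, 0.0538]
ee_rot: [-2.51, -1.889, 0.0]
ft_force: [0.3, 0.7, -1.3]
width: 0.0155
gripper_force: 49.9
```

Call:
step_arm([
  [4,0,0,0,5],
  [6,0,0,0,5],
  [6,0,0,0,5],
  [5,0,0,0,5],
  [3,0,0,0,5],
])

```text
time_s: 6.38
ee_pos: [0.5733, 0.0179, 0.054]
ee_rot: [-2.509, -1.89, -0.0]
ft_force: [-0.4, 0.0, -1.2]
width: 0.0158
gripper_force: 49.9
```

Call:
step_arm([
  [2,0,0,0,5],
  [2,0,0,0,5],
  [1,0,0,0,5],
  [0,0,0,0,5],
  [0,0,0,0,5],
])

```text
time_s: 6.8
ee_pos: [0.5744, 0.0216, 0.0539]
ee_rot: [2.51, 1.889, -0.0]
ft_force: [-0.3, 0.5, -2.2]
width: 0.0155
gripper_force: 49.9
```

Call:
step_arm([
  [2,0,0,0,5],
  [2,0,0,0,5],
  [2,0,0,0,5],
  [2,0,0,0,5],
  [2,0,0,0,5],
])

```text
time_s: 7.22
ee_pos: [0.5773, 0.0315, 0.054]
ee_rot: [2.51, 1.889, 0.0]
ft_force: [-0.0, 0.5, -1.6]
width: 0.0155
gripper_force: 49.9
```

Call:
step_arm([
  [3,0,0,0,5],
  [3,0,0,0,5],
  [3,0,0,0,5],
  [2,0,0,0,5],
  [0,0,0,0,5],
])

```text
time_s: 7.63
ee_pos: [0.5803, 0.0424, 0.0539]
ee_rot: [-2.509, -1.89, -0.0]
ft_force: [0.1, 1.1, -1.8]
width: 0.0158
gripper_force: 49.9
```

Run:
```python
from go import *; from h import *
s=eyes.capture('side')[...,::-1];t=eyes.capture('top')[...,::-1]
cv2.imwrite('pics/s3.png',s);cv2.imwrite('pics/t3.png',t)
g=lambda a:np.clip(255*(a/255.)**.6,0,255).astype('uint8')
cv2.imwrite('pics/z4.png',g(np.hstack([crop(s,205,110,70,100,5),crop(t,150,150,80,100,5)])))
print(get_obs()['ee_pos'],get_obs()['ft_force'])
```

```text
[0.58023386 0.04194825 0.05390986] [-0.43474317 -0.03842589 -1.65372481]
```

View pics/z4.png

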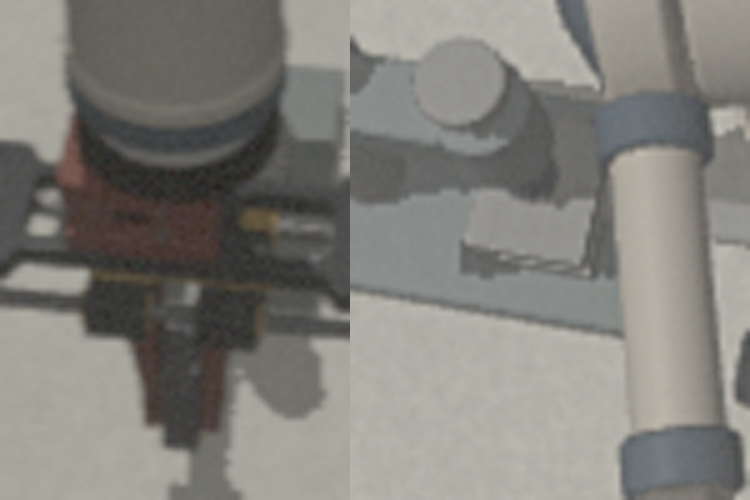

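The arm now hides the blade in both views: plates at (530,230) in the top crop, arm at (660,250). There is no contact force at about -8 mm, so the tip is in the gap. I'll lower onto the lower plate and watch Fz.

Call:
step_arm([
  [0,0,0.5,0,5],
  [0,0,0.3,0,5],
  [0,0,0,0,5],
  [0,0,0,0,5],
])

```text
time_s: 8.07
ee_pos: [0.5802, 0.0417, 0.0531]
ee_rot: [-2.51, -1.889, 0.0]
ft_force: [0.3, 0.3, -1.7]
width: 0.0158
gripper_force: 49.9
```

Call:
step_arm([
  [0,0,0.4,0,5],
  [0,0,0,0,5],
  [0,0,0,0,5],
])

```text
time_s: 8.32
ee_pos: [0.5802, 0.0418, 0.0527]
ee_rot: [-2.51, -1.889, 0.0]
ft_force: [1.0, -0.7, -1.8]
width: 0.0158
gripper_force: 49.9
```

Call:
step_arm([
  [0,0,0.3,0,5],
  [0,0,0,0,5],
  [0,0,0,0,5],
])

```text
time_s: 8.57
ee_pos: [0.5803, 0.0418, 0.0525]
ee_rot: [2.51, 1.889, 0.0]
ft_force: [-0.4, -0.0, -1.4]
width: 0.0157
gripper_force: 49.9
```

Call:
step_arm([
  [0,0,0.3,0,5],
  [0,0,0,0,5],
  [0,0,0,0,5],
])

```text
time_s: 8.82
ee_pos: [0.5803, 0.0418, 0.0525]
ee_rot: [2.51, 1.889, 0.0]
ft_force: [-1.5, -0.6, 1.1]
width: 0.0158
gripper_force: 49.9
```

Call:
step_arm([
  [0,0,0.3,0,5],
  [0,0,0,0,5],
  [0,0,0,0,5],
])

```text
time_s: 9.07
ee_pos: [0.5804, 0.0418, 0.0523]
ee_rot: [2.51, 1.889, 0.001]
ft_force: [-1.1, -2.3, 2.4]
width: 0.0159
gripper_force: 49.9
```

Call:
step_arm([
  [2,0,-0.2,0,5],
  [2,0,0,0,5],
  [2,0,0,0,5],
  [2,0,0,0,5],
  [0,0,0,0,5],
])

```text
time_s: 9.48
ee_pos: [0.5828, 0.05, 0.0523]
ee_rot: [2.51, 1.889, 0.001]
ft_force: [0.4, -2.7, 2.5]
width: 0.0158
gripper_force: 49.9
```

Call:
step_arm([
  [2,0,0,0,5],
  [2,0,0,0,5],
  [2,0,0,0,5],
  [0,0,0,0,5],
  [0,0,0,0,5],
])

```text
time_s: 9.9
ee_pos: [0.5844, 0.0557, 0.0522]
ee_rot: [2.51, 1.89, 0.001]
ft_force: [0.5, -1.1, 4.5]
width: 0.0156
gripper_force: 49.9
```

Call:
step_arm([
  [1.5,0,-0.2,0,5],
  [1.5,0,0,0,5],
  [1.5,0,0,0,5],
  [0,0,0,0,5],
  [0,0,0,0,5],
])

```text
time_s: 10.32
ee_pos: [0.5854, 0.0598, 0.0523]
ee_rot: [2.51, 1.889, 0.0]
ft_force: [-1.7, -3.5, 4.5]
width: 0.0159
gripper_force: 50.0
```

Call:
step_arm([
  [1.5,0,0,0,5],
  [1.5,0,0,0,5],
  [1,0,0,0,5],
  [0,0,0,0,5],
  [0,0,0,0,5],
])

```text
time_s: 10.73
ee_pos: [0.5865, 0.0634, 0.0524]
ee_rot: [2.51, 1.889, 0.0]
ft_force: [-0.6, -2.8, 5.7]
width: 0.0159
gripper_force: 50.0
```

Call:
step_arm([
  [1.5,0,-0.2,0,5],
  [1.5,0,0,0,5],
  [1,0,0,0,5],
  [0,0,0,0,5],
  [0,0,0,0,5],
])

```text
time_s: 11.15
ee_pos: [0.5876, 0.0675, 0.0524]
ee_rot: [-2.51, -1.889, -0.0]
ft_force: [-0.3, -2.9, 4.2]
width: 0.0158
gripper_force: 50.0
```

Call:
step_arm([
  [1.5,0,0,0,5],
  [1.5,0,0,0,5],
  [1,0,0,0,5],
  [0,0,0,0,5],
  [0,0,0,0,5],
])

```text
time_s: 11.57
ee_pos: [0.5887, 0.0714, 0.0524]
ee_rot: [-2.51, -1.889, -0.001]
ft_force: [-0.9, -3.3, 4.4]
width: 0.0158
gripper_force: 50.0
```

Call:
step_arm([
  [1.5,0,-0.2,0,5],
  [1.5,0,0,0,5],
  [0,0,0,0,5],
  [0,0,0,0,5],
])

```text
time_s: 11.9
ee_pos: [0.5895, 0.0744, 0.0524]
ee_rot: [-2.509, -1.889, -0.0]
ft_force: [-0.2, -2.3, 2.9]
width: 0.0157
gripper_force: 50.0
```

Call:
step_arm([
  [1.5,0,0,0,5],
  [1.5,0,0,0,5],
  [0,0,0,0,5],
  [0,0,0,0,5],
])

```text
time_s: 12.23
ee_pos: [0.5903, 0.0772, 0.0524]
ee_rot: [-2.509, -1.889, -0.0]
ft_force: [-0.7, -0.9, 2.6]
width: 0.0159
gripper_force: 50.0
```

Call:
step_arm([
  [1.5,0,0,0,5],
  [1.5,0,0,0,5],
  [0,0,0,0,5],
  [0,0,0,0,5],
])

```text
time_s: 12.57
ee_pos: [0.5912, 0.0801, 0.0525]
ee_rot: [-2.51, -1.889, -0.0]
ft_force: [-0.6, -0.4, 1.6]
width: 0.0158
gripper_force: 50.0
```

Call:
step_arm([
  [1.5,0,0,0,5],
  [1.5,0,0,0,5],
  [0,0,0,0,5],
  [0,0,0,0,5],
])

```text
time_s: 12.9
ee_pos: [0.592, 0.083, 0.0524]
ee_rot: [-2.51, -1.889, -0.0]
ft_force: [0.2, -0.0, 1.6]
width: 0.0155
gripper_force: 50.0
```

Run:
```python
from h import *
s=eyes.capture('side')[...,::-1];t=eyes.capture('top')[...,::-1]
cv2.imwrite('pics/s4.png',s);cv2.imwrite('pics/t4.png',t)
g=lambda a:np.clip(255*(a/255.)**.6,0,255).astype('uint8')
cv2.imwrite('pics/z5.png',g(np.hstack([crop(s,205,80,80,110,5),crop(t,150,150,80,110,5)])))
```

```text
(no output)
```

View pics/z5.png

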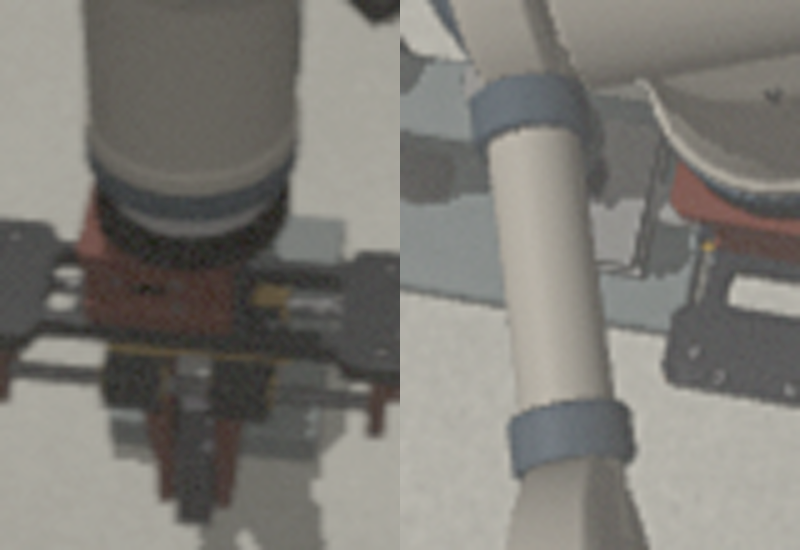

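The block still sits the same way in the fingers (block bottom (190,520), fingertips about (170,500)/(230,500)), so there is no slip, and the gripper is clear of the press head. I'll keep pushing in small steps.

Call:
step_arm([
  [1.5,0,0,0,5],
  [1,0,0,0,5],
  [0,0,0,0,5],
  [0,0,0,0,5],
])

```text
time_s: 13.33
ee_pos: [0.5926, 0.085, 0.0525]
ee_rot: [2.51, 1.889, -0.001]
ft_force: [-0.7, -1.7, 1.1]
width: 0.0156
gripper_force: 50.0
```

Call:
step_arm([
  [1.5,0,0,0,5],
  [1,0,0,0,5],
  [0,0,0,0,5],
  [0,0,0,0,5],
])

```text
time_s: 13.67
ee_pos: [0.5932, 0.0867, 0.0526]
ee_rot: [2.51, 1.888, -0.002]
ft_force: [-2.5, -4.8, 1.0]
width: 0.0156
gripper_force: 50.0
```

Call:
step_arm([
  [1,0,0,0,5],
  [1,0,0,0,5],
  [0,0,0,0,5],
  [0,0,0,0,5],
])

```text
time_s: 14.0
ee_pos: [0.5938, 0.0883, 0.0527]
ee_rot: [2.51, 1.888, -0.003]
ft_force: [-1.5, -6.1, 2.5]
width: 0.016
gripper_force: 50.0
```

Call:
step_arm([
  [1,0,0,0,5],
  [1,0,0,0,5],
  [0,0,0,0,5],
  [0,0,0,0,5],
])

```text
time_s: 14.33
ee_pos: [0.5943, 0.09, 0.0527]
ee_rot: [2.51, 1.887, -0.003]
ft_force: [-1.7, -6.4, 2.1]
width: 0.0159
gripper_force: 50.0
```

Call:
step_arm([
  [1,0,0,0,5],
  [1,0,0,0,5],
  [0,0,0,0,5],
  [0,0,0,0,5],
  [0,0,0,0,5],
])

```text
time_s: 14.75
ee_pos: [0.5949, 0.0917, 0.0527]
ee_rot: [2.51, 1.887, -0.003]
ft_force: [-2.0, -7.6, 3.0]
width: 0.0159
gripper_force: 50.0
```

Call:
step_arm([
  [0,0,0,0,5],
  [0,0,0,0,5],
  [0,0,0,0,5],
  [0,0,0,0,5],
  [0,0,0,0,5],
])

```text
time_s: 15.17
ee_pos: [0.5948, 0.0917, 0.0527]
ee_rot: [2.51, 1.887, -0.003]
ft_force: [-2.5, -8.0, 2.1]
width: 0.0159
gripper_force: 50.0
```

```bash
python3 -c "
from rig import workorder
print(workorder.close_job())"
```

```text
the job is handed in; nothing more can be done
None
```

I handed the job in at 15.2 s with the gauge still gripped at 50 N, but the system returned no verdict. The blade is about 69 mm in between the plates and drags with about 8 N, which suggests the upper plate has lifted roughly 0.5–0.7 mm. These depth and lift figures come from arm position and force readings, because the arm hid the blade from both cameras at the end.

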